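# Find the rocking lid and press it home

### The job

One of the four identical wooden lids in the tray is not seated and rocks on its stud. Press each lid lightly near an edge until you find the one that tips, then press that lid firmly down in the middle until it is fully home and no longer rocks, and take the hand away. Only press: do not lift any lid, do not bear down hard on the lids that are already seated (their felt would be crushed), and leave the other things on the bench where they are.

Things in the scene. Friction and masses are not known exactly. Their poses are not given: they have to be found in the camera images.
- tray: fixed square wooden tray, 222x222 mm at the foot and 210x210x39 mm above it, with four square 67 mm wells (2 by 2, pitch 92 mm, their sides along the tray's x and y). Origin: centre of its underside on the bench; z up. Rim top 39 mm above the bench
- lid_1_top (a point): centre of the top face of the lid in the tray's -x +y well (tray frame); z is the lid's upward normal. Lid: loose light-wood plate 64x64x14 mm with a scribed border, 1.5 mm play round it. Top about 46 mm above the bench and 7 mm above the rim; each lid lies 1 mm or so higher or lower, seated or not, so height does not tell
- lid_2_top (a point): centre of the top face of the lid in the tray's -x -y well (tray frame); z is the lid's upward normal. Lid: loose light-wood plate 64x64x14 mm with a scribed border, 1.5 mm play round it. Top about 46 mm above the bench and 7 mm above the rim; each lid lies 1 mm or so higher or lower, seated or not, so height does not tell
- lid_3_top (a point): centre of the top face of the lid in the tray's +x +y well (tray frame); z is the lid's upward normal. Lid: loose light-wood plate 64x64x14 mm with a scribed border, 1.5 mm play round it. Top about 46 mm above the bench and 7 mm above the rim; each lid lies 1 mm or so higher or lower, seated or not, so height does not tell
- lid_4_top (a point): centre of the top face of the lid in the tray's +x -y well (tray frame); z is the lid's upward normal. Lid: loose light-wood plate 64x64x14 mm with a scribed border, 1.5 mm play round it. Top about 46 mm above the bench and 7 mm above the rim; each lid lies 1 mm or so higher or lower, seated or not, so height does not tell
- loose_stud (a joint): travel of the unseated lid down its hidden stud, m: 0 as found, 0.004 home; stays as left; well not told. The lid balances on the stud: 1 to 3 N at 20 mm or more from its middle tips it about 0.12 rad, that edge dropping about 4 mm to a hard ledge; light pressure in the middle does nothing. 15 to 20 N within 5 mm of its middle slides it 4 mm down on to the ledge, where it no longer rocks
- felt_a (a joint): compression of one of the three felt pads, one under each seated lid (well not told), m: about 0.0002 at rest. A seated lid pressed anywhere sinks level, about 3 N per mm, and springs back; the felt is spoilt beyond 0.0045 (13 N)
- felt_b (a joint): compression of one of the three felt pads, one under each seated lid (well not told), m: about 0.0002 at rest. A seated lid pressed anywhere sinks level, about 3 N per mm, and springs back; the felt is spoilt beyond 0.0045 (13 N)
- felt_c (a joint): compression of one of the three felt pads, one under each seated lid (well not told), m: about 0.0002 at rest. A seated lid pressed anywhere sinks level, about 3 N per mm, and springs back; the felt is spoilt beyond 0.0045 (13 N)
- thread_spool_1: wooden thread spool with pale thread, 42 mm across, 52 mm tall, loose bystander on the bench; origin at the centre of its underside
- thread_spool_2: wooden thread spool with red thread, 42 mm across, 52 mm tall, loose bystander on the bench; origin at the centre of its underside
- weight_3: cloth-covered iron weight, 60x90x36 mm, loose bystander on the bench; origin at the centre of its underside
- bone_folder_short: flat bone folder, 22x108x8 mm, loose bystander on the bench; origin at the centre of its underside
- awl: awl with a wooden handle, 29x160x29 mm, loose bystander on the bench; origin at the centre of its underside
There are look-alikes about, which are no part of the job. What is shaped like the part that bears lid_1_top but green or orange is not meant.

How it is judged (in metres and radians):
On the way:
1. the unseated lid is tipped by a light press near its edge, before it is seated (angle between any of lid_1_top, lid_2_top, lid_3_top, lid_4_top's own z axis and vertical above 0.04 rad and value of joint loose_stud below 0.002 m), for 0.1 s.
At the end, for the whole second after the job is handed in: the unseated lid is at least 3 mm of its 4 mm down its stud; all four lids lie level (within 0.03 rad) in their wells, tops 39 to 50 mm above the bench (value of joint loose_stud above 0.003 m and angle between each of lid_1_top, lid_2_top, lid_3_top, lid_4_top's own z axis and vertical below 0.03 rad and z of lid_1_top in the frame of tray between 0.039 and 0.05 m and z of lid_2_top in the frame of tray between 0.039 and 0.05 m and z of lid_3_top in the frame of tray between 0.039 and 0.05 m and z of lid_4_top in the frame of tray between 0.039 and 0.05 m); the robot touches nothing.
It fails at once if a lid is lifted: its middle rises more than 54 mm above the bench (8 mm above where it lay) (z of any of lid_1_top, lid_2_top, lid_3_top, lid_4_top in the frame of tray above 0.054 m).
It fails at once if a seated lid is borne down on hard (its felt crushed by more than 4.5 mm, about 13 N) (value of joint any of felt_a, felt_b, felt_c above 0.0045 m).
It fails at once if a bystander is moved more than 20 mm (distance of any of thread_spool_1, thread_spool_2, weight_3, bone_folder_short, awl from where it was at the start of the episode above 0.02 m).
It also fails if it takes over 64 s, if anything falls off the work surface, if the arm or the gripper's body presses on something with over 40 N, if the wrist force passes 120 N, or if a joint passes its speed limit or range.

### The arm

A 6-joint arm with a two-finger parallel gripper is mounted at the origin on a cart in front of the work surface, level with it; the furniture and walls round the work are solid. World frame = base frame: x ahead of the robot, y to its left, z up, the work surface at z = 0. Lengths are in mm, angles in rad, forces in N, time in s.
With the tool pointing down it reaches from about 400 to 825 mm from the base axis. Payload 7 kg.
Tool frame: the origin (TCP) lies midway between the tips of the shut fingers; the grasp point (between the pads) lies 19 mm behind it; y points along the fingers, z is the direction in which the jaws open and shut, and the axes are right-handed (so a half turn about y gives the same grasp; the last joint's range is limited). The gripper opens to 85 mm and grips with 20 to 120 N. Pads are 22 mm wide; open, the fingers measure 114 mm over their backs; the gripper's body (76 mm by 85 mm) begins 54 mm behind the grasp point. The pads swing forward as they close: fully open they stand 13 mm farther back than shut.
Start: joints at [-0.884, 0.359, 0.012, 0, -1.224, -0.288], TCP at [262.083, -622.019, 231.302] pointing down, gripper open.
Joint ranges: [-3.07, 3.07], [-1.43, 2.12], [-1.02, 1.25], [-3.03, 1.67], [-3.05, -0], [-3.03, 3.03]. Speed limits (rad/s): [2.39, 2.39, 3.01, 3.14, 3.14, 3.14].

### API

Orientations are given as a unit quaternion [x, y, z, w].
In Python, from bench import status, cams, finish_job gives the robot as it stands. The module is installed in compiled form; this text tells all that it offers.
- The arm moves only by the tool drive_tool, never from a script. Its argument "series" is one flat list of numbers, 7 for each row, row after row: the closure, from -1 (fully open) to 1 (shut), then the shift along the tool's x, y, z in m, then the turn, a rotation vector about the tool's x, y, z in degrees. In form: [claw, x, y, z, ax, ay, az, claw, x, y, z, ax, ay, az, ...]. A call has exactly 5 rows; each row shifts and turns the commanded pose from where the row before left it, along the tool's axes as they then stand; what a row does not reach is not made up. A row lasts 1/8 s, in which the tool goes at most 62.5 mm and 10.7 degrees, less where a joint would pass 70% of its speed; a pose out of reach is approached as far as the arm can. A call with a gripper value outside its range is refused whole. The fingers move at their own pace and stop on an object; "squeeze" is the grip in N (left out, the last holds). Time passes only in rows, so rows that do not move let the fingers close, or fill a call up. It gives the time, the measured TCP pose, the force and the opening at its end, in the units of the state.
- status.state(): the state, without advancing time (a new reading comes with each control period).
- cams.snapshot(name): name is "side" or "top" or "wrist"; returns the picture (480x640x3 uint8, blue, green, red); there is no depth.
- cams.calibration(name): a dict with "intrinsics" (3x3 intrinsics, pixels), "R" (3x3) and "t" (3): a world point X has camera coordinates R X + t; the wrist camera has in their place "T_tool_cam" (4x4, takes a point from camera to tool coordinates, whose origin is the TCP and whose axes are the tool frame's). Camera axes: x right, y down, z forward; pixel columns grow to the right and rows downward; lengths in mm; the calibration is good to about 2 mm. A picture is of the moment at which its call begins: read the wrist's pose just before it. calibration takes no time and is no camera call.
- finish_job(): hands the job in, once; it reports no verdict.
The state is a dict: "time": time; "joint_pos": joint angles; "qd": joint speeds; "joint_torque": joint torques, N m; "tcp_pos": TCP position; "tcp_rot": TCP orientation; "ft_force": force on the tool from outside, world axes, zero at the start; "torque": the same for the moment, N m; "grip_width": finger opening in mm.
Only numpy, scipy, OpenCV 4.12 (cv2) and the standard library are available. Lean on these libraries where they do the work, as an engineer would, in place of code of your own. Each camera call takes 0.05 s, during which the arm holds its last target. There are 200 camera calls.

## Working session

There is one attempt and no reset: what is moved stays moved. The work goes in short steps, Python scripts to look and compute and a tool call to move; the robot and the scene stay as the last step left them, time stands still between calls to the robot, and variables do not carry over. Pictures are saved under pics/ and viewed, about 8 in all and at most 12, crops included, and the job is handed in when it is done.

Besides the shell and the picture viewer there is one more tool, called after ">>>" as name(argument=value, ...) on one line, values as JSON. drive_tool: Moves the arm, as the interface text tells. Its arguments: {"type":"object","properties":{"series":{"type":"array","items":{"type":"number"}},"squeeze":{"type":"number"}},"required":["series"]}

```bash
mkdir -p pics
python3 - <<'E'
from bench import status,cams
import cv2,numpy as np
for n in("top","side"):
    cv2.imwrite(f"pics/{n}0.png",cams.snapshot(n))
    c=cams.calibration(n);print(n,c)
print(cams.calibration("wrist"));print(status.state())
E
```

```text
top {'intrinsics': array([[457.91330124,   0.        , 314.29660677],
       [  0.        , 457.91330124, 238.05463497],
       [  0.        ,   0.        ,   1.        ]]), 'R': array([[-0.24988783, -0.96826173, -0.00503002],
       [-0.93989012,  0.24380777, -0.23909064],
       [ 0.23272868, -0.05501818, -0.97098422]]), 't': array([105.91356787, 564.71542752, 910.78971486])}
side {'intrinsics': array([[488.26372389,   0.        , 317.17146213],
       [  0.        , 488.26372389, 236.70396943],
       [  0.        ,   0.        ,   1.        ]]), 'R': array([[-0.92035307, -0.39103428,  0.00651284],
       [-0.22937163,  0.5262198 , -0.81882927],
       [ 0.31676313, -0.75510589, -0.57400018]]), 't': array([520.80218687, 220.02125221, 946.46613198])}
{'intrinsics': array([[386.47895133,   0.        , 322.04140733],
       [  0.        , 386.47895133, 237.02181439],
       [  0.        ,   0.        ,   1.        ]]), 'T_tool_cam': array([[-1.46601291e-04,  9.52936050e-01,  3.03171344e-01,
        -7.76591717e+01],
       [ 8.33648123e-05, -3.03171334e-01,  9.52936060e-01,
        -
[... 155 characters left out ...]
e+00,
         1.00000000e+00]])}
{'time': 0.1, 'joint_pos': array([-8.83923825e-01,  3.59301988e-01,  1.11470722e-02, -3.09516295e-04,
       -1.22412456e+00, -2.88060612e-01]), 'qd': array([ 0.00157079, -0.00106011,  0.0030267 ,  0.00109389, -0.00181402,
        0.00032628]), 'joint_torque': array([-2.01768387e-03, -5.84766054e+01,  2.94109440e+01,  6.95450261e+00,
       -3.18046950e-03, -4.88317056e-06]), 'tcp_pos': array([ 261.89442756, -621.64179216,  230.46431119]), 'tcp_rot': array([-0.69259075, -0.13987746,  0.14018686,  0.69361372]), 'ft_force': array([ 0.48754013, -0.38284782, -0.27512191]), 'torque': array([-0.01993842,  0.03022643, -0.03092032]), 'grip_width': 85.22292125620444}
```

View pics/top0.png

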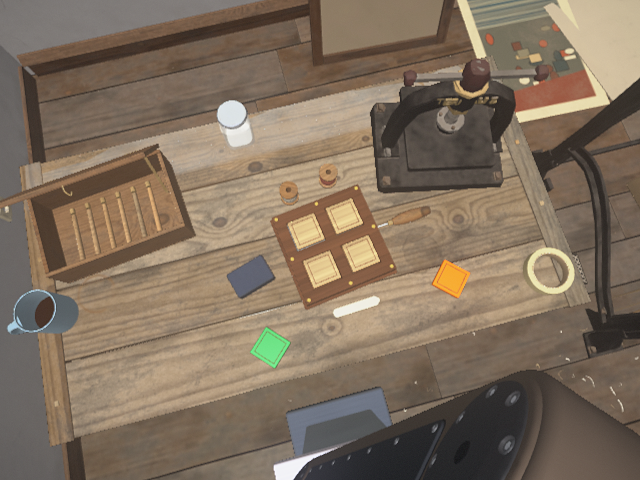

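View pics/side0.png

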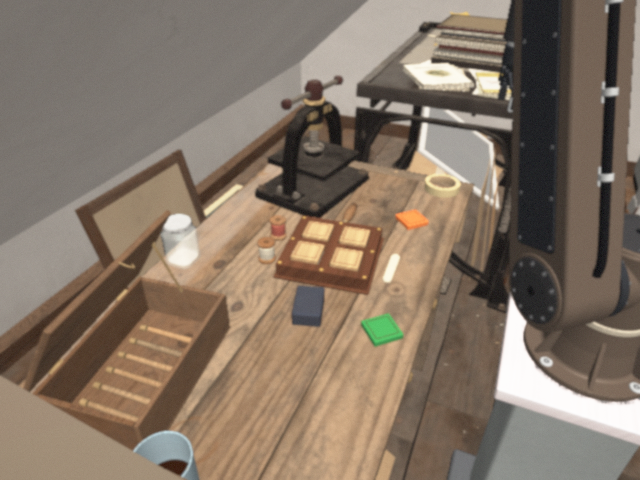

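The top view shows four pale lids near (307,232), (344,216), (323,270) and (361,254). In the side view they are near (317,231), (355,237), (308,252) and (346,260). Next I'll mask them and triangulate.

```bash
cat > h.py <<'E'
import cv2,numpy as np
from bench import status,cams
def blobs(im,seeds_box,lo=(0,0,0)):
    x0,y0,x1,y1=seeds_box
    hsv=cv2.cvtColor(im,cv2.COLOR_BGR2HSV)
    m=cv2.inRange(hsv,(12,40,175),(35,200,255)); k=np.zeros_like(m);k[y0:y1,x0:x1]=m[y0:y1,x0:x1]
    k=cv2.morphologyEx(k,cv2.MORPH_CLOSE,np.ones((3,3)))
    cs,_=cv2.findContours(k,cv2.RETR_EXTERNAL,cv2.CHAIN_APPROX_NONE)
    return [cv2.minAreaRect(cv2.convexHull(c)) for c in cs if cv2.contourArea(c)>150]
def P(n):
    c=cams.calibration(n);return c["intrinsics"]@np.c_[c["R"],c["t"]]
def plane(n,uv,z):
    c=cams.calibration(n);R,t=c["R"],c["t"];C=-R.T@t
    d=R.T@np.linalg.inv(c["intrinsics"])@[uv[0],uv[1],1];return C+d*(z-C[2])/d[2]
E
python3 - <<'E'
from h import *
b={"top":blobs(cv2.imread("pics/top0.png"),(270,180,400,310)),"side":blobs(cv2.imread("pics/side0.png"),(275,212,388,292))}
for n in b:
    for r in b[n]: print(n,np.round(r[0],1),np.round(r[1],1),plane(n,r[0],46).round(1))
for r in b["top"]:
    q=plane("top",r[0],46)
    s=min(b["side"],key=lambda s:np.linalg.norm(plane("side",s[0],46)-q))
    X=cv2.triangulatePoints(P("top"),P("side"),np.array(r[0])[:,None],np.array(s[0])[:,None]);print((X[:3]/X[3]).ravel().round(1))
for nm,uv,z in[("sp1",(289,200),0),("sp2",(328,185),0),("sp1top",(288,185),52),("sp2top",(328,170),52),("wt",(250,277),36),("folder",(357,306),8),("awl",(408,217),15),("awltip",(379,227),15),("awlend",(428,211),15)]: print(nm,plane("top",uv,z).round(0))
E
```

```text
top [355.3 296.4] [19.6 93.8] [433.3 -92.5  46. ]
top [321.5 268.8] [29.6 29.5] [508.8 -38.2  46. ]
top [360.6 252.9] [29.5 29.5] [ 521.3 -129.2   46. ]
top [305.5 230.5] [28.6 29.2] [600.1 -25.7  46. ]
top [344.1 215.6] [28.  28.9] [ 611.7 -116.9   46. ]
top [315.  199.5] [39. 90.] [664.3 -63.9  46. ]
side [346. 258.] [30.1 20.5] [509.2 -33.1  46. ]
side [382.7 267.2] [14.3 51.2] [423.2 -33.8  46. ]
side [306.9 251.3] [30.5 20.5] [600.6 -20.6  46. ]
side [354.  235.8] [28.6 18.2] [ 521.9 -123.4   46. ]
side [317.8 230.2] [28.7 17.6] [ 611.4 -110.3   46. ]
side [280.1 234.3] [28.  53.8] [688.  -57.5  46. ]
[438.  -98.2  -5.9]
[510.3 -38.3  41.8]
[ 523.1 -129.7   41.4]
[602.1 -25.6  41.8]
[ 613.8 -117.5   40.7]
[678.5 -61.3  42.1]
sp1 [693.  -8.   0.]
sp2 [ 707. -106.    0.]
sp1top [711. -13.  52.]
sp2top [ 723. -109.   52.]
wt [532. 116.  36.]
folder [416. -95.   8.]
awl [ 580. -261.   15.]
awltip [ 574. -191.   15.]
awlend [ 583. -310.   15.]
```

```bash
cat >> h.py <<'E'
from scipy.spatial.transform import Rotation as Ro
def go(target,s=None):
    "tool-frame shift in mm to world target; and yaw info"
    s=s or status.state();R=Ro.from_quat(s["tcp_rot"]).as_matrix()
    return (R.T@(np.array(target)-s["tcp_pos"])).round(1)
E
python3 - <<'E'
from h import *
s=status.state();R=Ro.from_quat(s["tcp_rot"]).as_matrix();print(R.round(3));x=R[:,0];print(np.degrees(np.arctan2(x[1],x[0])))
u=np.array([91.5,12.5,0]);u/=np.linalg.norm(u)
A=np.array([509.5,-36,0]);print(u,A-27*u)
print(go(A-27*u+[0,0,75]))
E
```

```text
[[ 0.922 -0.001 -0.388]
 [ 0.388  0.001  0.922]
 [-0.    -1.     0.002]]
22.844206451132486
[0.99079719 0.13535481 0.        ] [482.74847581 -39.65457981   0.        ]
[429.5 156.1 450.4]
```

>>> drive_tool(series=[1,0.043,0,0.045,0,0,0,1,0.043,0,0.045,0,0,0,1,0.043,0,0.045,0,0,0,1,0.043,0,0.045,0,0,0,1,0.043,0,0.045,0,0,0], squeeze=40)

```text
time: 0.72
tcp_pos: [373.0, -329.3, 231.1]
tcp_rot: [-0.693, -0.14, 0.14, 0.693]
ft_force: [1.0, -0.1, 0.1]
grip_width: 0.3
```

>>> drive_tool(series=[1,0.043,0,0.045,0,0,0,1,0.043,0,0.045,0,0,0,1,0.043,0,0.045,0,0,0,1,0,0,0,0,7.5,0,1,0,0,0,0,7.5,0])

```text
time: 1.35
tcp_pos: [439.4, -155.4, 231.1]
tcp_rot: [-0.705, -0.048, 0.048, 0.706]
ft_force: [-0.2, -0.5, -0.4]
grip_width: -0.4
```

Run:
```python
from h import *
s=status.state();R=Ro.from_quat(s["tcp_rot"]).as_matrix();print(s["tcp_pos"],s["ft_force"]);print(R.round(3));x=R[:,0];print(np.degrees(np.arctan2(x[1],x[0])))
print(go([482.7,-39.7,110]))
```

```text
[ 439.43850795 -155.38983961  231.09192675] [-0.19384611 -0.48445409 -0.37557475]
[[ 0.991 -0.    -0.135]
 [ 0.135  0.     0.991]
 [-0.    -1.     0.   ]]
7.761444828553755
[ 58.5 121.1 108.8]
```

>>> drive_tool(series=[1,0.033,0,0.022,0,0,0,1,0.033,0,0.022,0,0,0,1,0.033,0,0.022,0,0,0,1,0,0,0,0,0,0,1,0,0,0,0,0,0])

```text
time: 1.98
tcp_pos: [527.8, -77.8, 230.8]
tcp_rot: [-0.705, -0.048, 0.049, 0.705]
ft_force: [-0.5, -0.0, -0.1]
grip_width: 0.0
```

```bash
cat >> h.py <<'E'
def wplane(uv,z,s):
    c=cams.calibration("wrist");T=np.eye(4);T[:3,:3]=Ro.from_quat(s["tcp_rot"]).as_matrix();T[:3,3]=s["tcp_pos"];T=T@c["T_tool_cam"]
    d=T[:3,:3]@np.linalg.inv(c["intrinsics"])@[uv[0],uv[1],1];C=T[:3,3];return C+d*(z-C[2])/d[2]
E
python3 - <<'E'
from h import *
s=status.state();im=cams.snapshot("wrist");cv2.imwrite("pics/w1.png",im);print(s["tcp_pos"])
for r in blobs(im,(0,0,640,480)): 
    if r[1][0]>40: print(np.round(r[0],1),np.round(r[1],1),[wplane(r[0],z,s).round(1) for z in(42,46)])
E
```

```text
[527.83716986 -77.77576161 230.7631629 ]
[191.8 353.1] [49.4 10.4] [array([ 692.8, -185.5,   42. ]), array([ 689.9, -184.3,   46. ])]
[505.1 347.6] [72.  11.7] [array([643.9, 121.4,  42. ]), array([641.6, 118.9,  46. ])]
[218.8 343.8] [90.1  8.8] [array([ 678.4, -159.5,   42. ]), array([ 675.6, -158.6,   46. ])]
[505.8 341.2] [116.5  20.1] [array([636.8, 120. ,  42. ]), array([634.5, 117.5,  46. ])]
[513.1 327.5] [141.9  32.6] [array([621. , 122.8,  42. ]), array([618.9, 120.3,  46. ])]
[367.5 290.5] [61. 69.] [array([601.5, -24.1,  42. ]), array([599.6, -24.9,  46. ])]
[267.5 289.5] [61. 69.] [array([ 613.3, -117.5,   42. ]), array([ 611.4, -117.1,   46. ])]
[371.5 193. ] [72. 75.] [array([509.4, -36.7,  42. ]), array([508.7, -37.3,  46. ])]
[262.5 192.5] [71. 75.] [array([ 521.9, -130.5,   42. ]), array([ 521.1, -130. ,   46. ])]
[575.9 155.6] [86.3 11.5] [array([454.3, 128.5,  42. ]), array([454.3, 125.9,  46. ])]
[570.1 130. ] [64.7 10.2] [array([434.9, 116.8,  42. ]), array([435.1, 114.3,  46. ])]
[242.2 101.3] [285.3  30.5] [array([ 449.7, -153.6,   42. ]), array([ 449.7, -152.8,   46. ])]
[477.9  79.3] [102.8  25.3] [array([407.4,  31.2,  42. ]), array([407.9,  29.8,  46. ])]
[258.3  33.1] [287.2  97.8] [array([ 398.4, -145. ,   42. ]), array([ 399. , -144.3,   46. ])]
[59.7 40.9] [95.8 76.5] [array([ 424.9, -297.1,   42. ]), array([ 425.2, -294.6,   46. ])]
```

View pics/w1.png

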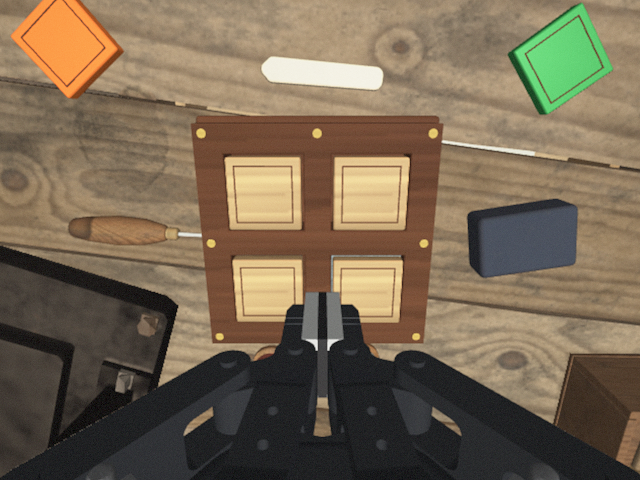

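The wrist view shows the four lids at about (262,192), (371,193), (267,290) and (367,290), which agrees with the triangulation to about 2 mm. I'll move over the outer edge of lid A (509,-37).

>>> drive_tool(series=[1,-0.02,0,0.021,0,0,0,1,-0.02,0.02,0.021,0,0,0,1,0,0.06,0,0,0,0,1,0,0.06,0,0,0,0,1,0,0.03,0,0,0,0])

```text
time: 2.65
tcp_pos: [480.7, -42.7, 59.1]
tcp_rot: [0.706, 0.047, -0.049, -0.705]
ft_force: [0.1, 0.6, 0.7]
grip_width: -0.0
```

>>> drive_tool(series=[1,0,0.003,0,0,0,0,1,0,0.003,0,0,0,0,1,0,0.003,0,0,0,0,1,0,0,0,0,0,0,1,0,0,0,0,0,0])

```text
time: 3.28
tcp_pos: [483.4, -41.5, 52.9]
tcp_rot: [-0.705, -0.049, 0.048, 0.706]
ft_force: [0.2, 0.2, -0.5]
grip_width: 0.1
```

>>> drive_tool(series=[1,0,0.002,0,0,0,0,1,0,0.002,0,0,0,0,1,0,0,0,0,0,0,1,0,0,0,0,0,0,1,0,0,0,0,0,0])

```text
time: 3.9
tcp_pos: [483.0, -41.6, 48.3]
tcp_rot: [0.705, 0.048, -0.048, -0.705]
ft_force: [0.1, -0.4, 0.0]
grip_width: -0.2
```

>>> drive_tool(series=[1,0,0.001,0,0,0,0,1,0,0,0,0,0,0,1,0,0,0,0,0,0,1,0,0,0,0,0,0,1,0,0,0,0,0,0])

```text
time: 4.53
tcp_pos: [483.0, -41.6, 47.3]
tcp_rot: [-0.705, -0.048, 0.048, 0.705]
ft_force: [0.6, 0.5, 1.2]
grip_width: -0.4
```

>>> drive_tool(series=[1,0,0.001,0,0,0,0,1,0,0,0,0,0,0,1,0,0,0,0,0,0,1,0,0,0,0,0,0,1,0,0,0,0,0,0])

```text
time: 5.15
tcp_pos: [483.0, -41.6, 46.3]
tcp_rot: [-0.705, -0.048, 0.048, 0.705]
ft_force: [0.7, 0.3, -0.0]
grip_width: -0.2
```

>>> drive_tool(series=[1,0,0.001,0,0,0,0,1,0,0,0,0,0,0,1,0,0,0,0,0,0,1,0,0,0,0,0,0,1,0,0,0,0,0,0])

```text
time: 5.78
tcp_pos: [483.1, -41.6, 45.3]
tcp_rot: [-0.705, -0.048, 0.048, 0.705]
ft_force: [-0.7, -0.5, 1.4]
grip_width: -0.3
```

>>> drive_tool(series=[1,0,0.001,0,0,0,0,1,0,0,0,0,0,0,1,0,0,0,0,0,0,1,0,0,0,0,0,0,1,0,0,0,0,0,0])

```text
time: 6.4
tcp_pos: [483.1, -41.7, 44.4]
tcp_rot: [-0.705, -0.048, 0.048, 0.705]
ft_force: [-0.7, 0.0, 3.8]
grip_width: 0.2
```

>>> drive_tool(series=[1,0,0.001,0,0,0,0,1,0,0,0,0,0,0,1,0,0,0,0,0,0,1,0,0,0,0,0,0,1,0,0,0,0,0,0])

```text
time: 7.02
tcp_pos: [483.1, -41.6, 43.5]
tcp_rot: [0.705, 0.049, -0.048, -0.705]
ft_force: [-0.9, 0.5, 7.6]
grip_width: 0.2
```

Lid A pressed back at a steady 3 N/mm, so it is seated. Next is lid C.

>>> drive_tool(series=[1,0,-0.015,0,0,0,0,1,0.046,0,0,0,0,0,1,0.046,0,0,0,0,0,1,0,0.009,0,0,0,0,1,0,0,0,0,0,0])

```text
time: 7.65
tcp_pos: [572.5, -29.4, 47.6]
tcp_rot: [0.706, 0.047, -0.049, -0.705]
ft_force: [-0.7, 0.4, 0.7]
grip_width: 0.1
```

>>> drive_tool(series=[1,0,0.002,0,0,0,0,1,0,0,0,0,0,0,1,0,0,0,0,0,0,1,0,0,0,0,0,0,1,0,0,0,0,0,0])

```text
time: 8.28
tcp_pos: [574.2, -29.0, 47.5]
tcp_rot: [-0.705, -0.049, 0.048, 0.705]
ft_force: [-0.7, 0.5, -0.0]
grip_width: -0.1
```

>>> drive_tool(series=[1,0,0.0015,0,0,0,0,1,0,0,0,0,0,0,1,0,0,0,0,0,0,1,0,0,0,0,0,0,1,0,0,0,0,0,0])

```text
time: 8.9
tcp_pos: [574.1, -29.1, 45.8]
tcp_rot: [0.705, 0.048, -0.048, -0.705]
ft_force: [-0.1, 0.3, 0.2]
grip_width: 0.3
```

>>> drive_tool(series=[1,0,0.001,0,0,0,0,1,0,0,0,0,0,0,1,0,0,0,0,0,0,1,0,0,0,0,0,0,1,0,0,0,0,0,0])

```text
time: 9.52
tcp_pos: [574.0, -29.1, 44.8]
tcp_rot: [0.705, 0.048, -0.048, -0.705]
ft_force: [-0.8, 0.1, 1.0]
grip_width: 0.0
```

>>> drive_tool(series=[1,0,0.001,0,0,0,0,1,0,0,0,0,0,0,1,0,0,0,0,0,0,1,0,0,0,0,0,0,1,0,0,0,0,0,0])

```text
time: 10.15
tcp_pos: [574.1, -29.1, 44.2]
tcp_rot: [0.705, 0.048, -0.048, -0.705]
ft_force: [-2.2, 0.1, 5.6]
grip_width: 0.3
```

>>> drive_tool(series=[1,0,0.001,0,0,0,0,1,0,0,0,0,0,0,1,0,0,0,0,0,0,1,0,0,0,0,0,0,1,0,0,0,0,0,0])

```text
time: 10.78
tcp_pos: [574.2, -29.1, 44.1]
tcp_rot: [0.706, 0.049, -0.048, -0.705]
ft_force: [-6.8, 0.4, 13.8]
grip_width: 0.2
```

The resistance here is hard and comes with a side force, unlike felt. It looks like lid C has tipped onto its ledge. I'll check with a picture.

Run:
```python
from h import *
a=cams.snapshot("wrist");b=cams.snapshot("side")
cv2.imwrite("pics/w2.png",np.hstack([cv2.resize(a[150:450,120:520],(400,300)),cv2.resize(b[205:295,270:390],(400,300),interpolation=cv2.INTER_CUBIC)]))
```

```text
(no output)
```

View pics/w2.png

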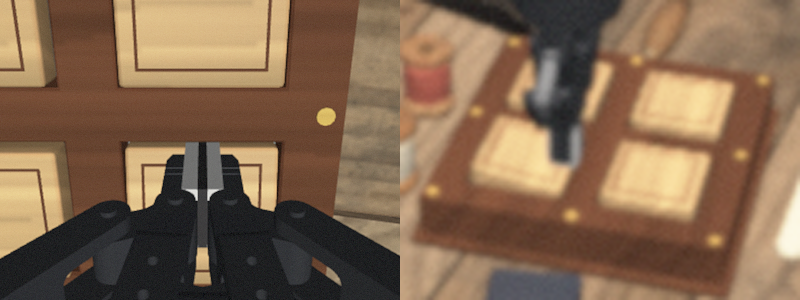

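The picture confirms it: lid C's near edge is sunk compared with its neighbour. Next I'll lift clear and go over its middle.

>>> drive_tool(series=[1,0,-0.012,0,0,0,0,1,0.026,0,0.0005,0,0,0,1,0,0,0,0,0,0,1,0,0,0,0,0,0,1,0,0.005,0,0,0,0])

```text
time: 11.5
tcp_pos: [599.6, -25.1, 49.9]
tcp_rot: [-0.705, -0.049, 0.048, 0.705]
ft_force: [-0.5, 0.8, -0.2]
grip_width: 0.1
```

>>> drive_tool(series=[1,0,0.002,0,0,0,0,1,0,0.001,0,0,0,0,1,0,0.001,0,0,0,0,1,0,0,0,0,0,0,1,0,0,0,0,0,0])

```text
time: 12.12
tcp_pos: [599.5, -25.2, 46.7]
tcp_rot: [0.706, 0.048, -0.049, -0.705]
ft_force: [-3.8, 0.1, 9.7]
grip_width: -0.1
```

>>> drive_tool(series=[1,0,0.001,0,0,0,0,1,0,0,0,0,0,0,1,0,0,0,0,0,0,1,0,0,0,0,0,0,1,0,0,0,0,0,0])

```text
time: 12.75
tcp_pos: [599.5, -25.2, 46.0]
tcp_rot: [0.706, 0.049, -0.049, -0.705]
ft_force: [-6.2, 0.7, 12.3]
grip_width: 0.1
```

>>> drive_tool(series=[1,0,0.001,0,0,0,0,1,0,0,0,0,0,0,1,0,0.001,0,0,0,0,1,0,0,0,0,0,0,1,0,0,0,0,0,0])

```text
time: 13.38
tcp_pos: [599.5, -25.2, 44.1]
tcp_rot: [0.706, 0.049, -0.049, -0.705]
ft_force: [-5.9, 1.3, 12.8]
grip_width: -0.1
```

>>> drive_tool(series=[1,0,0.001,0,0,0,0,1,0,0,0,0,0,0,1,0,0.001,0,0,0,0,1,0,0,0,0,0,0,1,0,0,0,0,0,0])

```text
time: 14.0
tcp_pos: [599.4, -25.2, 42.9]
tcp_rot: [0.706, 0.049, -0.049, -0.705]
ft_force: [-8.4, 1.9, 18.6]
grip_width: -0.0
```

>>> drive_tool(series=[1,0,0.001,0,0,0,0,1,0,0,0,0,0,0,1,0,0,0,0,0,0,1,0,0,0,0,0,0,1,0,0,0,0,0,0])

```text
time: 14.62
tcp_pos: [599.4, -25.2, 42.8]
tcp_rot: [0.706, 0.049, -0.049, -0.705]
ft_force: [-13.0, 1.8, 27.4]
grip_width: 0.1
```

That is a hard stop at 42.8, about 4 mm down. Now a light edge press to check that it no longer rocks.

>>> drive_tool(series=[1,0,-0.012,0,0,0,0,1,-0.026,0,0,0,0,0,1,0,0,0,0,0,0,1,0,0.007,0,0,0,0,1,0,0,0,0,0,0])

```text
time: 15.25
tcp_pos: [574.1, -28.6, 43.9]
tcp_rot: [0.706, 0.048, -0.049, -0.705]
ft_force: [-0.3, 0.2, -0.1]
grip_width: -0.3
```

>>> drive_tool(series=[1,0,0.002,0,0,0,0,1,0,0.001,0,0,0,0,1,0,0,0,0,0,0,1,0,0,0,0,0,0,1,0,0,0,0,0,0])

```text
time: 15.88
tcp_pos: [574.5, -28.6, 42.9]
tcp_rot: [0.706, 0.049, -0.048, -0.705]
ft_force: [-4.2, 0.6, 12.0]
grip_width: -0.1
```

>>> drive_tool(series=[1,0,0.001,0,0,0,0,1,0,0,0,0,0,0,1,0,0,0,0,0,0,1,0,0,0,0,0,0,1,0,0,0,0,0,0])

```text
time: 16.5
tcp_pos: [574.5, -28.6, 42.8]
tcp_rot: [0.706, 0.049, -0.048, -0.705]
ft_force: [-8.0, 1.3, 21.2]
grip_width: -0.1
```

The edge is rigid at 42.8, the same height as the middle, so the lid no longer rocks. Now I'll take the hand away.

>>> drive_tool(series=[1,0,-0.03,0,0,0,0,1,0,-0.05,0,0,0,0,1,0,-0.05,0,0,0,0,1,-0.05,-0.03,0,0,0,0,1,0,0,0,0,0,0])

```text
time: 17.12
tcp_pos: [523.8, -35.5, 203.9]
tcp_rot: [-0.705, -0.05, 0.047, 0.706]
ft_force: [0.4, 0.5, 0.0]
grip_width: -0.1
```

Run:
```python
from bench import status,cams,finish_job
import cv2
cv2.imwrite("pics/w3.png",cams.snapshot("wrist"));print(status.state()["tcp_pos"],status.state()["ft_force"])
```

```text
[524.46338497 -35.35750183 202.47508851] [ 7.99324333e-01  1.54094175e-03 -1.83794991e+00]
```

View pics/w3.png

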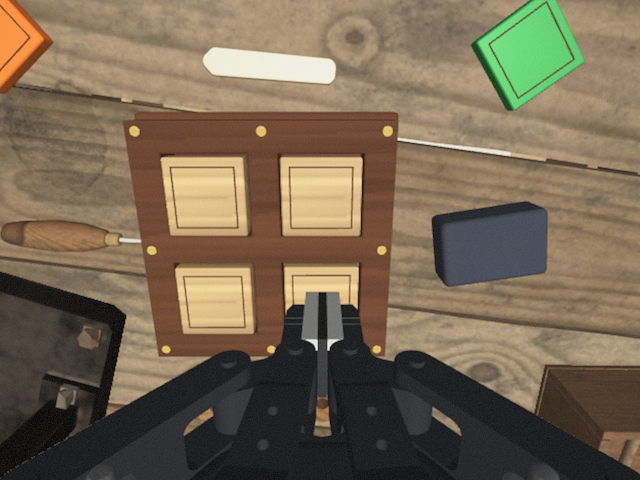

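All four lids lie in their wells, the bystanders in view look undisturbed, and the hand is clear.

```bash
python3 -c "
from bench import finish_job
print(finish_job())"
```

```text
the job is handed in; nothing more can be done
None
```

The loose lid is now pressed fully home and no longer rocks, and the job is handed in at about 17 of the 64 s.

- **First lid pressed, at about (509, -37):** it pushed back at a steady 3 N/mm or so up to 7.6 N, so it is seated and stayed well below the 13 N limit.
- **Loose lid, at about (600, -25):** a press near its edge tipped it. Its edge stopped hard on the ledge, and the picture showed that edge sunk compared with its neighbour.
- **Seating:** I pressed it in the middle. It slid about 4 mm, from about 46.8 to 42.8 mm, at roughly 10–19 N, then stopped dead at 27 N.
- **Check for rocking:** pressing its edge again met a rigid stop at 42.8 mm, the same height as the middle.

I overshot the light press when finding the loose lid, reaching 13.8 N on its edge before stopping. The recheck after seating reached 21 N. Both were on the loose lid's hard ledge, so no felt was loaded. I did not press the other two lids, since the loose one was already found.

In the last picture the hand was clear and the lids were in their wells, though the gripper partly hid the repaired one. The weight, bone folder and awl looked undisturbed; the spools were hidden behind the gripper, but the arm never went near them. Triangulated lid heights came out about 4 mm low (41–42 mm), so I took heights from touch instead.

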